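Load a reagent bottle on the sprung lift

ROBOT

A 7-joint arm with a two-finger parallel gripper is mounted at the origin on the work surface; the furniture and walls round the work are solid. World frame = base frame: x ahead of the robot, y to its left, z up, the work surface at z = 0. Lengths are in m, angles in rad, forces in N, time in s.
With the tool pointing down it reaches from about 0.425 to 0.925 m from the base axis. Payload 6.8 kg.
Tool frame: the origin (TCP) lies at the very end of the fingers, on their centre line; the grasp point (between the pads) lies 19 mm behind it (r.grip_depth is the distance from the TCP to the grasp point, in m); z points along the fingers, y is the direction in which the jaws open and shut (so a half turn about z gives the same grasp; the last joint's range is limited). The gripper opens to 85 mm and grips with 20 to 120 N. Pads are 22 mm wide; open, the fingers measure 114 mm over their backs; the gripper's body (76 mm by 85 mm) begins 54 mm behind the grasp point. The pads swing forward as they close: fully open they stand 13 mm farther back than shut.
Start: joints at [1.189, 0.477, 0.022, 1.555, -0.011, 1.109, -0.083], TCP at [0.183, -0.65, 0.193] pointing down, gripper open.
Joint ranges: [-2.96, 2.96], [-0.34, 2.1], [-1.41, 1.46], [0.24, 2.44], [-1.37, 4.51], [0.17, 1.92], [-2.96, 2.96]. Speed limits (rad/s): [2.39, 2.39, 3.14, 3.14, 3.14, 3.14, 3.14].

INTERFACE

Orientations are given as a rotation vector (axis times angle).
In Python, from bench import r, grab_frame gives the robot as it stands. The module is installed in compiled form; this text tells all that it offers.
- The arm moves only by the tool play_rows, never from a script. Its argument "increments" is a list of rows, each a list of 7 numbers: the shift along the tool's x, y, z in mm, then the turn, a rotation vector about the tool's x, y, z in rad, then the closure in counts, from 0 (fully open) to 255 (shut). In form: [[tx, ty, tz, rx, ry, rz, claw], ...]. A call has 1 to 5 rows; each row shifts and turns the pose as measured when the row begins, along the tool's axes as they then stand; what a row does not reach is not made up. A row lasts 1/10 s, in which the tool goes at most 50 mm and 8.59 degrees, less where a joint would pass 70% of its speed; a pose out of reach is approached as far as the arm can. A call is refused whole if a number of a shift passes 50 or a number of a turn 0.15, either way. A call with a gripper value outside its range is refused whole. The fingers move at their own pace and stop on an object; "force" is the grip in N (left out, the last holds). Time passes only in rows, so rows that do not move let the fingers close. It gives the time, the measured TCP pose, the force and the opening at its end, in the units of the state.
- r.get_obs(): the state, without advancing time (a new reading comes with each control period).
- grab_frame(name): name is "side" or "top" or "wrist"; returns a dict with "color" (420x560x3 uint8, blue, green, red), "depth" (420x560 float32, m along the optical axis (not along the pixel's ray), 0 where there is no reading), "K" (3x3 intrinsics, pixels), "T" (4x4, takes a point from camera to world coordinates). Camera axes: x right, y up, looking along -z (the intrinsics and any distortion apply to the point x, -y, -z); pixel columns grow to the right and rows downward; lengths in m; the calibration is good to about 2 mm. A picture is of the moment at which its call begins.
- r.hand_in(): hands the job in, once; it reports no verdict.
The state is a dict: "clock": time; "joints": joint angles; "qvel": joint speeds; "tau": joint torques, N m; "tcp_pos": TCP position; "orientation": TCP orientation; "contact_force": force on the tool from outside, world axes, zero at the start; "moment": the same for the moment, N m; "grip_width": finger opening in m.
Only numpy, scipy, OpenCV 4.12 (cv2) and the standard library are available. Lean on these libraries where they do the work, as an engineer would, in place of code of your own. Each camera call takes 0.05 s, during which the arm holds its last target.

TASK

Load the brown bottle with the blue cap into the reagent lift: stand it upright on the lift's round blue platform, press it straight down and hold it there for a moment until the catch engages and keeps the platform down, level with the deck, then let go. Leave the other bottles where they stand.

Things in the scene. Friction and masses are not known exactly. Their poses are not given: they have to be found in the camera images.
- brown_blue: the bottle to load: brown (amber) screw-cap bottle with a BLUE cap, 45 mm diameter, 78 mm tall, 90 to 175 g; the body has its full width up to about 50 mm, then a shoulder and a cap 30 mm wide (height 66 to 78 mm); origin at the centre of its underside, z up along the bottle
- brown_white: bystander: brown bottle of the same size with a WHITE cap; origin at the centre of its underside
- white_red: bystander: small white bottle with a red cap, 36 mm diameter, 64 mm tall; origin at the centre of its underside
- white_blue: bystander: large white bottle with a blue cap, 60 mm diameter, 115 mm tall; origin at the centre of its underside
- platform_floor (a point): centre of the recess floor of the lift's round blue platform, where the bottle's underside comes to rest; moves with the platform, z up. The platform is 84 mm across; its recess is 68 mm wide inside a rim 4 mm high, so the bottle has about 11 mm of play each way. Unloaded, the floor is 74 mm above the worktop
- platform (a joint): how far the platform is pressed straight down, in m: 0 up, 0.024 bottom stop. Sprung up: 3 N at 0, 11 N at the bottom; pressing at 20 to 30 mm/s takes 8 to 14 N in all. The catch is damped: press beyond 0.016, hold at 0.018 to 0.024 for half a second. Released, a caught platform stays at about 0.015, its rim level with the deck; the bottle's weight alone does not get it there
- lift: reagent lift: white housing 130 x 130 mm fixed to the worktop, aluminium deck 62 mm above the worktop with a round hole for the sprung platform in its middle; nothing stands above the deck but the platform. A red knob, the tail of the spring catch, sticks out 25 mm at the front (-x side), 42 mm above the worktop, and needs no touching. Origin: centre of the underside; z up
Not all that is in view belongs to the job. What is shaped like the brown_blue but purple is not meant.

How it is judged:
On the way:
1. the brown bottle with the blue cap stands on the platform while the platform is still up (horizontal distance between brown_blue and platform_floor below 0.015 m and z of brown_blue in the frame of platform_floor below 0.006 m and angle between brown_blue's own z axis and vertical below 0.17 rad and value of joint platform below 0.011 m), for 0.05 s.
At the end, for the whole second after the job is handed in: The platform is held down by its catch (pressed in by more than 12.5 mm) with the brown, blue-capped bottle standing in its recess: within 15 mm of the centre, within 6 mm of the floor, upright within 10 degrees and at rest (value of joint platform above 0.0125 m and horizontal distance between brown_blue and platform_floor below 0.015 m and z of brown_blue in the frame of platform_floor below 0.006 m and angle between brown_blue's own z axis and vertical below 0.17 rad and linear speed of brown_blue below 0.02 m/s); the robot touches nothing.
It fails at once if another bottle is moved by more than 30 mm (distance of any of brown_white, white_red, white_blue from where it was at the start of the episode above 0.03 m).
It fails at once if another bottle is tipped by more than 30 degrees (angle between any of brown_white, white_red, white_blue's own z axis and vertical above 0.52 rad).
It also fails if it takes over 42 s, if anything falls off the work surface, if the arm or the gripper's body presses on something with over 40 N, if the wrist force passes 120 N, or if a joint passes its speed limit or range.

## Working session

There is one attempt and no reset: what is moved stays moved. The work goes in short steps, Python scripts to look and compute and a tool call to move; the robot and the scene stay as the last step left them, time stands still between calls to the robot, and variables do not carry over. Pictures are saved under pics/ and viewed, and the job is handed in when it is done.

Besides the shell and the picture viewer there is one more tool, called after "Emit:" as name([rows], argument=value, ...), one row to a line, values as JSON. play_rows: Moves the arm, as the interface text tells. Its arguments: {"type":"object","properties":{"increments":{"type":"array","items":{"type":"array","items":{"type":"number"}}},"force":{"type":"number"}},"required":["increments"]}

```bash
mkdir -p pics
python3 - <<'E'
from bench import r, grab_frame
import cv2,numpy as np
for n in ["top","side"]:
    f=grab_frame(n); cv2.imwrite(f"pics/{n}0.png",f["color"]); np.savez(f"{n}0.npz",**f)
    print(n,f["K"].round(1).tolist(),f["T"].round(3).tolist())
o=r.get_obs(); print({k:np.round(v,3).tolist() for k,v in o.items()}, r.grip_depth)
E
```

```text
top [[446.1, 0.0, 273.2], [0.0, 446.1, 216.0], [0.0, 0.0, 1.0]] [[0.014, 0.984, -0.176, 0.327], [-1.0, 0.013, -0.006, -0.035], [-0.004, 0.176, 0.984, 0.92], [0.0, 0.0, 0.0, 1.0]]
side [[495.2, 0.0, 278.7], [0.0, 495.2, 206.4], [0.0, 0.0, 1.0]] [[-0.996, -0.062, 0.064, 0.533], [0.089, -0.603, 0.793, 0.642], [-0.011, 0.796, 0.606, 0.591], [0.0, 0.0, 0.0, 1.0]]
{'clock': 0.1, 'joints': [1.189, 0.478, 0.022, 1.556, -0.012, 1.109, -0.083], 'qvel': [0.002, -0.001, 0.002, -0.003, 0.0, -0.001, -0.001], 'tau': [0.005, -59.777, 1.614, -28.196, 0.013, 0.005, -0.0], 'tcp_pos': [0.182, -0.649, 0.192], 'orientation': [-3.111, -0.429, 0.001], 'contact_force': [0.22, -0.402, 0.152], 'moment': [0.0, -0.013, -0.033], 'grip_width': 0.085} 0.0187
```

View pics/top0.png

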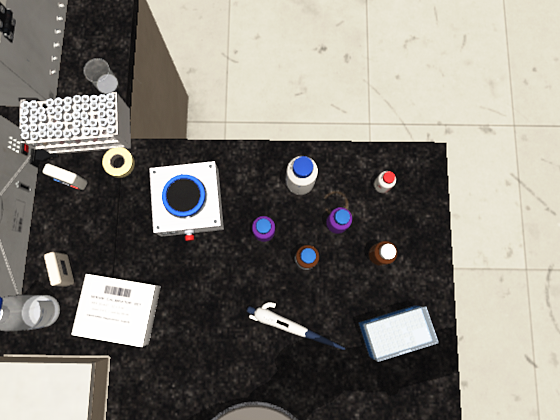

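View pics/side0.png

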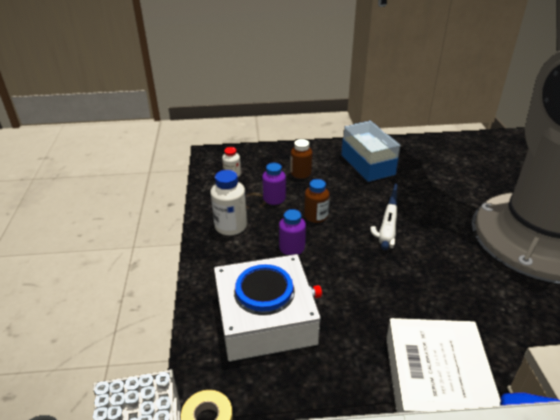

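The top view shows the brown bottle with the blue cap at about (308,257). Purple decoys stand at (263,227) and (341,218), and the lift platform is at (185,196). Next I'll measure positions from both views.

```bash
cat > h.py <<'E'
import cv2,numpy as np
def ray(f,u,v):
    K,T=f["K"],f["T"]; d=np.array([(u-K[0,2])/K[0,0],-(v-K[1,2])/K[1,1],-1.0])
    return T[:3,3],T[:3,:3]@d
def onz(f,u,v,z):
    o,d=ray(f,u,v); return o+d*(z-o[2])/d[2]
def blobs(f,lo,hi,amin=30):
    h=cv2.cvtColor(f["color"],cv2.COLOR_BGR2HSV); m=cv2.inRange(h,np.array(lo),np.array(hi))
    n,l,s,c=cv2.connectedComponentsWithStats(m)
    return [(s[i],c[i],l==i) for i in range(1,n) if s[i][4]>=amin]
def cloud(f,m):
    v,u=np.nonzero(m&(f["depth"]>0)); d=f["depth"][v,u]; K,T=f["K"],f["T"]
    p=np.stack([(u-K[0,2])/K[0,0]*d,-(v-K[1,2])/K[1,1]*d,-d],1); return p@T[:3,:3].T+T[:3,3]
E
python3 - <<'E'
from h import *
for n in ["top","side"]:
    f=dict(np.load(n+"0.npz")); print(n)
    for nm,lo,hi in [("blue",(100,150,60),(118,255,255)),("purple",(125,80,40),(155,255,255)),("brown",(3,120,30),(18,255,200)),("red",(0,180,120),(3,255,255))]:
        for s,c,m in blobs(f,lo,hi,25):
            p=cloud(f,m)
            if len(p)==0: continue
            top=p[p[:,2]>np.percentile(p[:,2],95)-0.004]
            print(nm,s.tolist(),c.round(1),"med",np.median(p,0).round(3),"topmid",((top.min(0)+top.max(0))/2).round(3),"z",p[:,2].min().round(3),p[:,2].max().round(3))
    if n=="top":
        # housing deck
        h=cv2.cvtColor(f["color"],cv2.COLOR_BGR2HSV); m=(cv2.inRange(h,(0,0,170),(180,40,255))>0); m[:, :145]=0;m[:,230:]=0;m[:150]=0;m[250:]=0
        p=cloud(f,m);p=p[abs(p[:,2]-.062)<.006]; print("deck",p.min(0),p.max(0),np.array(cv2.minAreaRect(p[:,:2].astype(np.float32))[0]), cv2.minAreaRect((p[:,:2]*1000).astype(np.float32)))
    if 1: 
        bs=[b for b in blobs(f,(100,150,60),(125,255,255),25)]
        b=max((b for b in bs),key=lambda b:b[0][2]*b[0][3] if b[0][4]>150 else 0)
        cn=max(cv2.findContours(b[2].astype(np.uint8),0,1)[0],key=len); e=cv2.fitEllipse(cn); print("ring ellipse",e,onz(f,*e[0],0.078))
E
```

```text
top
blue [293, 156, 20, 22, 324] [302.6 166.6] med [ 0.565 -0.084  0.115] topmid [ 0.566 -0.083  0.116] z -0.0 0.119
blue [162, 175, 43, 42, 577] [183.6 196.1] med [0.512 0.143 0.078] topmid [0.516 0.146 0.081] z 0.006 0.084
blue [335, 210, 15, 15, 171] [341.7 216.6] med [ 0.478 -0.161  0.078] topmid [ 0.478 -0.162  0.079] z 0.059 0.082
blue [256, 219, 15, 15, 172] [262.8 225.6] med [ 0.458 -0.01   0.078] topmid [ 0.459 -0.011  0.08 ] z 0.06 0.083
blue [301, 248, 15, 15, 175] [307.8 255.4] med [ 0.404 -0.096  0.078] topmid [ 0.403 -0.096  0.079] z 0.061 0.081
blue [360, 306, 59, 52, 191] [378.4 325.7] med [ 0.281 -0.221  0.018] topmid [ 0.296 -0.26   0.044] z -0.001 0.047
purple [326, 207, 27, 27, 340] [337.3 221.9] med [ 0.468 -0.153  0.057] topmid [ 0.479 -0.161  0.069] z -0.002 0.077
purple [252, 216, 23, 26, 304] [263.4 229.8] med [ 0.45  -0.011  0.059] topmid [ 0.457 -0.011  0.069] z -0.003 0.078
brown [369, 241, 29, 24, 317] [380. 254.] med [ 0.407 -0.234  0.056] topmid [ 0.412 -0.247  0.069] z -0.002 0.078
brown [296, 245, 23, 23, 228] [306.7 256.5] med [ 0.401 -0.094  0.059] 
[... 1776 characters left out ...]
4, 19, 53, 302] [  7.7 103.3] med [ 1.913 -2.21  -0.691] topmid [ 1.905 -2.209 -0.534] z -0.844 -0.515
brown [290, 147, 23, 32, 558] [301.3 162.8] med [ 0.415 -0.23   0.034] topmid [ 0.414 -0.24   0.059] z -0.005 0.062
brown [304, 187, 26, 36, 495] [313.3 203.4] med [ 0.413 -0.081  0.043] topmid [ 0.403 -0.09   0.06 ] z -0.004 0.063
red [224, 147, 12, 8, 74] [230.  150.2] med [ 0.561 -0.256  0.059] topmid [ 0.562 -0.256  0.06 ] z -0.005 0.062
red [313, 285, 9, 11, 69] [317.8 289.8] med [0.436 0.139 0.045] topmid [0.437 0.138 0.047] z -0.004 0.05
ring ellipse ((263.6520690917969, 287.52764892578125), (45.77128219604492, 56.82749557495117), 86.43470764160156) [0.51700987 0.15666336 0.078     ]
```

```bash
cat > go.py <<'E'
import sys,numpy as np
from bench import r
from scipy.spatial.transform import Rotation as R
o=r.get_obs(); M=R.from_rotvec(o["orientation"]).as_matrix(); t=np.array([float(a) for a in sys.argv[1:4]])
print("t",o["clock"],"tcp",o["tcp_pos"].round(4),"d_tool_mm",(M.T@(t-o["tcp_pos"])*1000).round(1))
th=np.radians(float(sys.argv[4]) if len(sys.argv)>4 else 100)
y=np.array([-np.cos(th),-np.sin(th),0]);z=np.array([0,0,-1.]);D=np.stack([np.cross(y,z),y,z],1)
print("turn",R.from_matrix(M.T@D).as_rotvec().round(3),"F",np.round(o["contact_force"],1),"w",o["grip_width"].round(4),"q",np.round(o["joints"],2))
E
python3 go.py 0.403 -0.096 0.19
```

```text
t 0.1 tcp [ 0.1823 -0.6493  0.1923] d_tool_mm [ 362.1 -473.     3. ]Traceback (most recent call last):
  File "go.py", line 8, in <module>
    print("turn",R.from_matrix(M.T@D).as_rotvec().round(3),"F",np.round(o["contact_force"],1),"w",o["grip_width"].round(4),"q",np.round(o["joints"],2))
                                                                                                  ^^^^^^^^^^^^^^^^^^^^^
AttributeError: 'float' object has no attribute 'round'
```

Emit:
play_rows([
  [0, 0, 0, 0, 0, 0.1, 0],
  [26, -42, 0, 0, 0, 0, 0],
  [26, -42, 0, 0, 0, 0, 0],
  [26, -42, 0, 0, 0, 0, 0],
  [26, -42, 0, 0, 0, 0, 0],
], force=60)

```text
clock: 0.6
tcp_pos: [0.2526, -0.4663, 0.1884]
orientation: [-3.129, -0.248, 0.008]
contact_force: [1.2, -0.5, 0.3]
grip_width: 0.0851
```

```bash
python3 go.py 0.403 -0.096 0.19
```

```text
t 0.6 tcp [ 0.2526 -0.4663  0.1884] d_tool_mm [ 206.9 -342.    -1.4]Traceback (most recent call last):
  File "go.py", line 8, in <module>
    print("turn",R.from_matrix(M.T@D).as_rotvec().round(3),"F",np.round(o["contact_force"],1),"w",o["grip_width"].round(4),"q",np.round(o["joints"],2))
                                                                                                  ^^^^^^^^^^^^^^^^^^^^^
AttributeError: 'float' object has no attribute 'round'
```

Emit:
play_rows([
  [26, -42, 0, 0, 0, 0, 0],
  [26, -42, 0, 0, 0, 0, 0],
  [26, -42, 0, 0, 0, 0, 0],
  [26, -42, 0, 0, 0, 0, 0],
  [26, -42, 0, 0, 0, 0, 0],
])

```text
clock: 1.1
tcp_pos: [0.3462, -0.2346, 0.1877]
orientation: [-3.128, -0.247, 0.01]
contact_force: [2.1, 0.8, 0.4]
grip_width: 0.0854
```

```bash
sed -i 's/o\["grip_width"\].round(4)/round(float(o["grip_width"]),4)/' go.py; python3 go.py 0.403 -0.096 0.19
```

```text
t 1.1 tcp [ 0.3462 -0.2346  0.1877] d_tool_mm [  77.9 -128.    -2.2]
turn [-0.004  0.006 -0.017] F [2.1 0.8 0.4] w 0.0854 q [ 0.66  0.07 -0.22  2.12  0.02  0.96 -0.99]
```

Emit:
play_rows([
  [26, -42, 0, 0, 0, 0, 0],
  [26, -42, 0, 0, 0, 0, 0],
  [20, -32, 0, 0, 0, 0, 0],
  [0, 0, 0, 0, 0, 0, 0],
])

```text
clock: 1.5
tcp_pos: [0.4004, -0.0995, 0.1881]
orientation: [-3.127, -0.262, 0.007]
contact_force: [-0.6, -0.2, -1.5]
grip_width: 0.0854
```

```bash
python3 go.py 0.403 -0.096 0.12; python3 -c "
from bench import *;import cv2
cv2.imwrite('pics/w1.png',grab_frame('wrist')['color'])"
```

```text
t 1.5 tcp [ 0.4004 -0.0995  0.1881] d_tool_mm [ 3.4 -2.8 68.1]
turn [-0.004  0.004 -0.008] F [-0.6 -0.2 -1.5] w 0.0854 q [ 0.46  0.07 -0.38  2.12  0.03  0.96 -1.34]
```

View pics/w1.png

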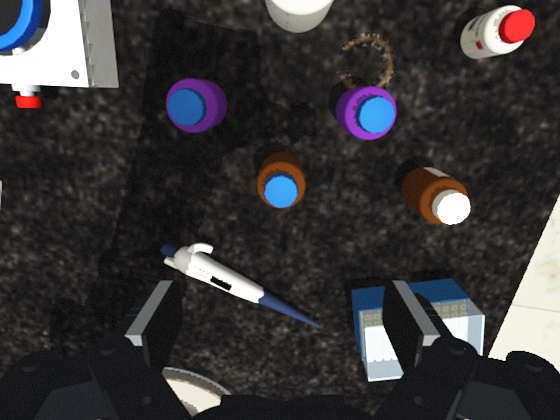

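The wrist view shows the target at about (281,188), centred between the open fingers, with both purple bottles clear of them. I'll check the cap position from here.

Run:
```python
from h import *
from bench import grab_frame
f=grab_frame("wrist")
for s,c,m in blobs(f,(100,150,60),(118,255,255),200):
    p=cloud(f,m);p=p[p[:,2]>.074]; print(s.tolist(),c.round(1),onz(f,*c,0.078).round(4), ((p.min(0)+p.max(0))/2).round(4) if len(p) else 0)
```

```text
[0, 0, 39, 49, 1107] [19.6 23.3] [0.4964 0.1111 0.078 ] [0.4955 0.116  0.0771]
[165, 86, 38, 38, 1134] [183.6 104.7] [ 0.4588 -0.0123  0.078 ] [ 0.458  -0.0113  0.0767]
[354, 94, 38, 37, 1114] [372.4 112.1] [ 0.4778 -0.1602  0.078 ] [ 0.4776 -0.1621  0.0765]
[262, 171, 33, 35, 902] [278.2 188. ] [ 0.4042 -0.0967  0.078 ] [ 0.4021 -0.097   0.0766]
[406, 277, 62, 25, 978] [436.9 288.5] [ 0.3328 -0.2591  0.078 ] [ 0.4162 -0.1553  0.2497]
[350, 284, 35, 71, 880] [365.2 302.2] [ 0.3071 -0.1964  0.078 ] 0
```

Emit:
play_rows([
  [3, -3, 30, 0, 0, 0, 0],
  [0, 0, 30, 0, 0, 0, 0],
])

```text
clock: 1.8
tcp_pos: [0.4033, -0.1038, 0.1294]
orientation: [3.131, 0.246, 0.002]
contact_force: [-0.0, -0.1, 0.6]
grip_width: 0.0851
```

```bash
python3 go.py 0.403 -0.096 0.018
```

```text
t 1.8 tcp [ 0.4033 -0.1038  0.1294] d_tool_mm [  0.7  -7.9 111.4]
turn [ 0.001 -0.001 -0.018] F [-0.  -0.1  0.6] w 0.0851 q [ 0.45  0.16 -0.37  2.19  0.08  0.81 -1.39]
```

Emit:
play_rows([
  [0, -8, 15, 0, 0, 0, 0],
  [0, 0, 15, 0, 0, 0, 0],
])

```text
clock: 2.0
tcp_pos: [0.3992, -0.0995, 0.0964]
orientation: [3.131, 0.236, -0.004]
contact_force: [0.8, -0.1, -0.0]
grip_width: 0.0852
```

```bash
python3 go.py 0.403 -0.096 0.018
```

```text
t 2.0 tcp [ 0.3992 -0.0995  0.0964] d_tool_mm [ 4.5 -3.  78.3]
turn [ 0.001  0.003 -0.024] F [ 0.8 -0.1 -0. ] w 0.0852 q [ 0.43  0.21 -0.37  2.23  0.11  0.73 -1.44]
```

Emit:
play_rows([
  [4, -3, 14, 0, 0, 0, 0],
  [2, -1, 14, 0, 0, 0, 0],
])

```text
clock: 2.2
tcp_pos: [0.4022, -0.0988, 0.0664]
orientation: [3.131, 0.225, -0.009]
contact_force: [0.0, -0.7, 0.2]
grip_width: 0.0854
```

```bash
python3 go.py 0.403 -0.096 0.018
```

```text
t 2.2 tcp [ 0.4022 -0.0988  0.0664] d_tool_mm [ 1.5 -2.8 48.4]
turn [ 0.002  0.006 -0.031] F [ 0.  -0.7  0.2] w 0.0854 q [ 0.4   0.27 -0.36  2.24  0.16  0.66 -1.49]
```

Emit:
play_rows([
  [2, -3, 12, 0, 0, 0, 0],
  [1, -1, 12, 0, 0, 0, 0],
  [1, -1, 12, 0, 0, 0, 0],
])

```text
clock: 2.5
tcp_pos: [0.4025, -0.0996, 0.0278]
orientation: [3.13, 0.209, -0.014]
contact_force: [0.3, 0.6, 0.1]
grip_width: 0.0856
```

```bash
python3 go.py 0.403 -0.096 0.018
```

```text
t 2.5 tcp [ 0.4025 -0.0996  0.0278] d_tool_mm [ 1.  -3.6  9.7]
turn [ 0.004  0.01  -0.041] F [0.3 0.6 0.1] w 0.0856 q [ 0.37  0.34 -0.33  2.27  0.21  0.57 -1.56]
```

Emit:
play_rows([
  [1, -4, 9, 0, 0.01, 0, 0],
  [0, -1, 0, 0, 0, 0, 0],
])

```text
clock: 2.7
tcp_pos: [0.4002, -0.0983, 0.0167]
orientation: [3.13, 0.2, -0.006]
contact_force: [-0.6, 0.8, -0.3]
grip_width: 0.0852
```

```bash
python3 go.py 0.403 -0.096 0.018;  python3 -c "
from bench import *;import cv2
cv2.imwrite('pics/w2.png',grab_frame('wrist')['color']);cv2.imwrite('pics/s2.png',grab_frame('side')['color'])"
```

```text
t 2.7 tcp [ 0.4002 -0.0983  0.0167] d_tool_mm [ 3.1 -1.9 -1.3]
turn [ 0.005  0.004 -0.047] F [-0.6  0.8 -0.3] w 0.0852 q [ 0.36  0.36 -0.32  2.28  0.23  0.53 -1.58]
```

View pics/w2.png

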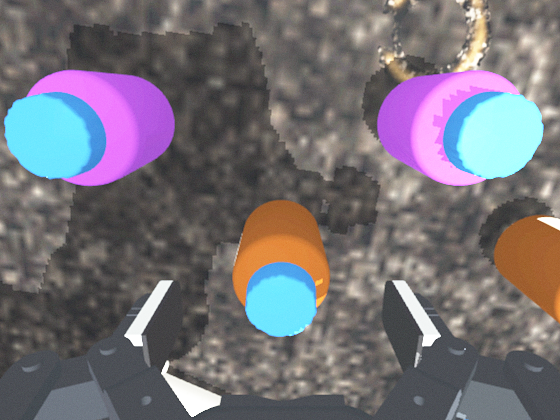

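View pics/s2.png

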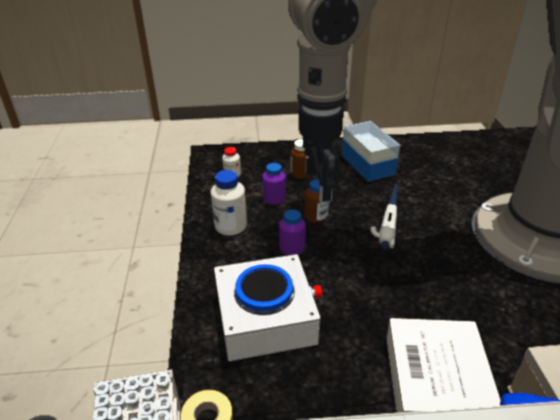

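The target stands midway between the pads, at (281,300) in the wrist view, and about 3 mm ahead along tool x. I'll nudge forward and close.

Emit:
play_rows([
  [4, -2, -1, 0, 0, 0, 0],
  [0, 0, 0, 0, 0, 0, 60],
  [0, 0, 0, 0, 0, 0, 120],
  [0, 0, 0, 0, 0, 0, 200],
  [0, 0, 0, 0, 0, 0, 200],
], force=60)

```text
clock: 3.3
tcp_pos: [0.4074, -0.0971, 0.0211]
orientation: [3.128, 0.196, 0.003]
contact_force: [-4.5, 4.7, 32.8]
grip_width: 0.0297
```

Emit:
play_rows([
  [0, 0, 0, 0, 0, 0, 220],
  [0, 0, 0, 0, 0, 0, 220],
  [0, 0, 0, 0, 0, 0, 220],
])

```text
clock: 3.6
tcp_pos: [0.4086, -0.0965, 0.023]
orientation: [3.128, 0.198, 0.007]
contact_force: [0.2, 0.2, -1.2]
grip_width: 0.0279
```

```bash
python3 go.py 0.403 -0.096 0.018;  python3 -c "
from bench import *;import cv2
cv2.imwrite('pics/w3.png',grab_frame('wrist')['color'])"
```

```text
t 3.6 tcp [ 0.4086 -0.0965  0.023 ] d_tool_mm [-5.5 -1.2  5. ]
turn [ 0.008 -0.004 -0.048] F [ 0.2  0.2 -1.2] w 0.0279 q [ 0.35  0.35 -0.32  2.27  0.23  0.54 -1.59]
```

View pics/w3.png

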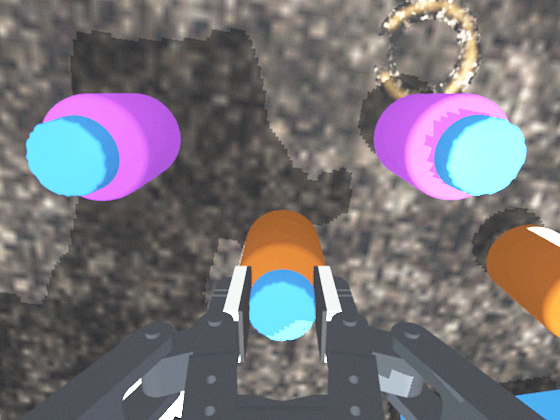

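The jaws closed to 28 mm, so they slid off the shoulder onto the neck or cap (bottle at about (281,290)). I'll open, go lower and regrip the full-width body.

Emit:
play_rows([
  [0, 0, 0, 0, 0, 0, 100],
  [0, 0, 0, 0, 0, 0, 0],
  [0, 0, 0, 0, 0, 0, 0],
  [0, 0, 0, 0, 0, 0, 0],
])

```text
clock: 4.05
tcp_pos: [0.4081, -0.0967, 0.0225]
orientation: [3.128, 0.198, 0.005]
contact_force: [0.6, -0.1, -0.4]
grip_width: 0.0837
```

```bash
python3 go.py 0.403 -0.096 0.008;  python3 - <<'E'
from h import *
from bench import grab_frame
f=grab_frame("wrist");cv2.imwrite('pics/w4.png',f['color'])
for s,c,m in blobs(f,(95,150,60),(118,255,255),200):
    p=cloud(f,m);p=p[p[:,2]>.074]; print(s.tolist(),c.round(1), ((p.min(0)+p.max(0))/2).round(4) if len(p) else 0,p[:,2].max() if len(p) else 0)
for n in("top","side"):
    f=grab_frame(n)
    for s,c,m in blobs(f,(100,150,60),(118,255,255),60): print(n,s.tolist(),c.round(1),onz(f,*c,.078).round(3))
E
```

```text
t 4.05 tcp [ 0.4081 -0.0967  0.0225] d_tool_mm [-5.1 -1.5 14.5]
turn [ 0.008 -0.003 -0.048] F [ 0.6 -0.1 -0.4] w 0.0837 q [ 0.35  0.35 -0.32  2.27  0.23  0.54 -1.59]
[28, 115, 90, 80, 1413] [ 95.6 146.1] [ 0.4585 -0.0121  0.076 ] 0.07795224745234039
[435, 114, 56, 76, 1056] [452.1 144. ] [ 0.4779 -0.1529  0.075 ] 0.07597168603207319
[250, 272, 67, 52, 967] [283.1 285.5] [ 0.4073 -0.097   0.0757] 0.07747963377739447
top [293, 156, 20, 22, 329] [302.6 166.6] [ 0.576 -0.086  0.078]
top [162, 175, 43, 42, 576] [183.7 196.1] [0.515 0.144 0.078]
top [256, 219, 15, 14, 166] [262.9 225.7] [ 0.459 -0.01   0.078]
side [342, 140, 56, 41, 863] [368.7 164.6] [ 0.296 -0.143  0.078]
side [265, 162, 17, 13, 171] [273.2 167.8] [ 0.479 -0.151  0.078]
side [215, 170, 23, 18, 341] [225.8 178.5] [ 0.569 -0.124  0.078]
side [284, 209, 17, 15, 210] [292.  216.1] [ 0.46  -0.     0.078]
side [235, 265, 58, 46, 1050] [263.7 290.2] [0.517 0.162 0.078]
side [501, 392, 58, 13, 452] [523.2 398.2] [0.237 0.355 0.078]
```

View pics/w4.png

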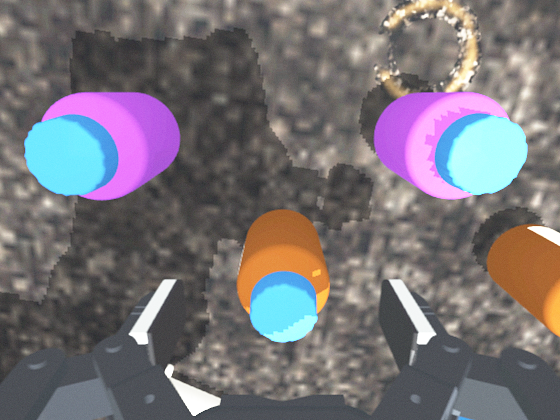

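Run:
```python
from h import *
from bench import grab_frame
f=grab_frame("wrist")
for s,c,m in blobs(f,(88,60,60),(122,255,255),800):
    p=cloud(f,m);p=p[p[:,2]>.074]; print(s.tolist(),c.round(1), onz(f,*c,.076).round(4),p.min(0).round(4),p.max(0).round(4),((p.min(0)+p.max(0))/2).round(4))
```

```text
[24, 114, 94, 83, 6026] [ 70.6 154.5] [ 0.4596 -0.0129  0.076 ] [ 0.4437 -0.0259  0.074 ] [0.4725 0.0036 0.0793] [ 0.4581 -0.0111  0.0767]
[435, 114, 93, 82, 5878] [480.7 153.3] [ 0.4785 -0.1593  0.076 ] [ 0.463  -0.1772  0.074 ] [ 0.4919 -0.1475  0.079 ] [ 0.4775 -0.1623  0.0765]
[249, 271, 68, 71, 3919] [282.7 306.1] [ 0.4064 -0.0964  0.076 ] [ 0.388  -0.1115  0.074 ] [ 0.4175 -0.0831  0.0786] [ 0.4027 -0.0973  0.0763]
```

Emit:
play_rows([
  [-5, -1, 6, 0, 0, 0, 0],
  [0, 0, 6, 0, 0, 0, 0],
])

```text
clock: 4.45
tcp_pos: [0.4033, -0.0965, 0.0103]
orientation: [3.128, 0.197, 0.007]
contact_force: [-0.3, 0.4, -0.0]
grip_width: 0.0851
```

```bash
python3 go.py 0.403 -0.097 0.008
```

```text
t 4.45 tcp [ 0.4033 -0.0965  0.0103] d_tool_mm [-0.4  0.4  2.3]
turn [ 0.008 -0.004 -0.049] F [-0.3  0.4 -0. ] w 0.0851 q [ 0.34  0.37 -0.31  2.29  0.25  0.5  -1.6 ]
```

Emit:
play_rows([
  [0, 0, 3, 0.008, 0, 0, 60],
  [0, 0, 0, 0, 0, 0, 120],
  [0, 0, 0, 0, 0, 0, 180],
  [0, 0, 0, 0, 0, 0, 220],
  [0, 0, 0, 0, 0, 0, 220],
])

```text
clock: 4.95
tcp_pos: [0.4028, -0.0964, 0.0065]
orientation: [-3.134, -0.198, -0.004]
contact_force: [-0.1, -0.9, -0.1]
grip_width: 0.0419
```

```bash
python3 go.py 0.403 -0.097 0.008
```

```text
t 4.95 tcp [ 0.4028 -0.0964  0.0065] d_tool_mm [ 0.1  0.7 -1.5]
turn [-0.001 -0.003 -0.049] F [-0.1 -0.9 -0.1] w 0.0419 q [ 0.36  0.38 -0.31  2.29  0.24  0.5  -1.59]
```

Emit:
play_rows([
  [0, 0, 0, 0, 0, 0, 220],
  [0, 0, -20, 0, 0, 0, 220],
  [0, 0, -30, 0, 0, 0, 220],
  [0, 0, -40, 0, 0, 0, 220],
  [0, 0, -40, 0, 0, 0, 220],
])

```text
clock: 5.45
tcp_pos: [0.3978, -0.0954, 0.1356]
orientation: [-3.129, -0.199, 0.015]
contact_force: [1.4, -1.0, -1.5]
grip_width: 0.0416
```

```bash
python3 go.py 0.517 0.146 0.17;  python3 -c "
from bench import *;import cv2
cv2.imwrite('pics/s5.png',grab_frame('side')['color'])"
```

```text
t 5.45 tcp [ 0.3978 -0.0954  0.1356] d_tool_mm [ 148.5 -224.6  -34.3]
turn [-0.007  0.009 -0.047] F [ 1.4 -1.  -1.5] w 0.0416 q [ 0.45  0.14 -0.39  2.19  0.07  0.83 -1.43]
```

View pics/s5.png

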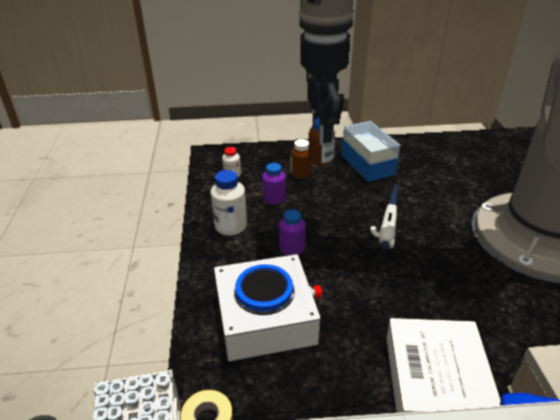

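The bottle hangs upright in the jaws at about (320,143). Moving to the lift.

Emit:
play_rows([
  [0, 0, -35, 0, 0, 0, 220],
  [20, -30, 0, 0, 0, 0, 220],
  [20, -30, 0, 0, 0, 0, 220],
  [20, -30, 0, 0, 0, 0, 220],
  [20, -30, 0, 0, 0, 0, 220],
])

```text
clock: 6.0
tcp_pos: [0.4686, 0.0304, 0.1808]
orientation: [3.134, 0.178, 0.01]
contact_force: [0.6, 0.1, -0.4]
grip_width: 0.0417
```

Emit:
play_rows([
  [20, -30, 0, 0, 0, 0, 220],
  [20, -30, 0, 0, 0, 0, 220],
  [15, -22, 0, 0, 0, 0, 220],
  [0, 0, 0, 0, 0, 0, 220],
])

```text
clock: 6.4
tcp_pos: [0.5163, 0.127, 0.1796]
orientation: [-3.135, -0.187, -0.011]
contact_force: [-0.4, 0.6, -2.0]
grip_width: 0.0417
```

```bash
python3 go.py 0.517 0.146 0.12
```

```text
t 6.4 tcp [0.5163 0.127  0.1796] d_tool_mm [  2.5 -18.7  59.7]
turn [-0.    -0.007 -0.056] F [-0.4  0.6 -2. ] w 0.0417 q [ 0.09  0.3  -0.54  1.89  0.18  0.99 -1.98]
```

Emit:
play_rows([
  [2, -18, 20, 0, -0.007, 0, 220],
  [0, 0, 20, 0, 0, 0, 220],
  [0, 0, 20, 0, 0, 0, 220],
  [0, 0, 0, 0, 0, 0, 220],
])

```text
clock: 6.8
tcp_pos: [0.5157, 0.1446, 0.1165]
orientation: [3.136, 0.187, -0.001]
contact_force: [-0.2, -0.6, -1.7]
grip_width: 0.0417
```

```bash
python3 go.py 0.517 0.146 0.0805
python3 - <<'E'
from h import *
from bench import grab_frame
for n in ("side","top","wrist"):
    f=grab_frame(n);cv2.imwrite(f'pics/{n}6.png',f['color'])
    if n=="wrist":
      for s,c,m in blobs(f,(88,60,60),(122,255,255),800):
        p=cloud(f,m); print(s.tolist(),c.round(1),p.min(0).round(4),p.max(0).round(4))
E
```

```text
t 6.8 tcp [0.5157 0.1446 0.1165] d_tool_mm [ 1.5 -1.3 36. ]
turn [ 0.     0.001 -0.055] F [-0.2 -0.6 -1.7] w 0.0417 q [ 0.03  0.39 -0.52  1.93  0.25  0.88 -2.07]
[220, 160, 123, 101, 3520] [280.3 199.7] [0.4792 0.0944 0.0036] [0.558  0.196  0.1495]
[243, 277, 76, 80, 4899] [280.8 316.4] [ 0.3538  0.1316 -0.0008] [0.5338 0.1679 0.1913]
[454, 296, 46, 40, 1387] [476.7 315.7] [ 0.3924 -0.0863 -0.0014] [0.4736 0.0044 0.0785]
```

View pics/side6.png

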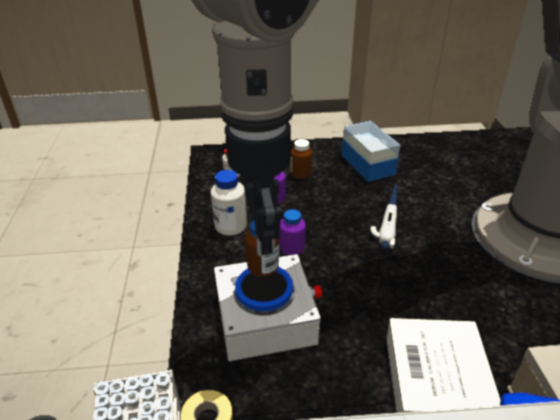

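View pics/wrist6.png

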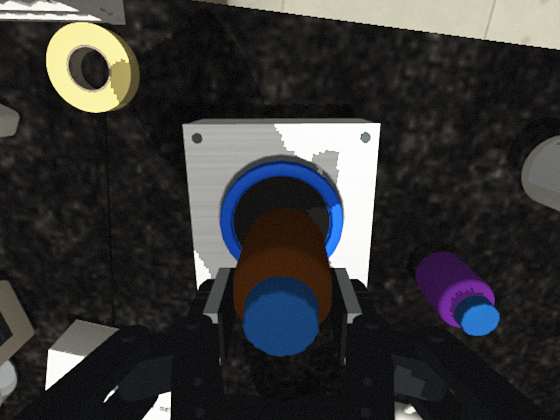

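In the wrist view the bottle stands over the ring, about (282,215), and is upright. Lowering now.

Emit:
play_rows([
  [2, -2, 12, 0, 0, 0, 220],
  [0, 0, 10, 0, 0, 0, 220],
  [0, 0, 7, 0, 0, 0, 220],
  [0, 0, 3, 0, 0, 0, 220],
])

```text
clock: 7.35
tcp_pos: [0.5228, 0.1475, 0.0883]
orientation: [-3.135, -0.183, -0.016]
contact_force: [-0.7, -0.6, -1.0]
grip_width: 0.0417
```

```bash
python3 go.py 0.517 0.146 0.0805
```

```text
t 7.35 tcp [0.5228 0.1475 0.0883] d_tool_mm [-6.   0.9  7.7]
turn [-0.    -0.011 -0.058] F [-0.7 -0.6 -1. ] w 0.0417 q [ 0.01  0.43 -0.5   1.95  0.28  0.82 -2.1 ]
```

Emit:
play_rows([
  [-6, 1, 2, 0, -0.01, 0, 220],
  [0, 0, 1, 0, 0, 0, 220],
  [0, 0, 1, 0, 0, 0, 220],
])

```text
clock: 7.65
tcp_pos: [0.516, 0.1457, 0.0834]
orientation: [-3.136, -0.183, 0.002]
contact_force: [0.5, 1.3, -0.8]
grip_width: 0.0419
```

```bash
python3 go.py 0.517 0.146 0.0805
```

```text
t 7.65 tcp [0.516  0.1457 0.0834] d_tool_mm [ 1.  -0.2  2.9]
turn [-0.001  0.001 -0.058] F [ 0.5  1.3 -0.8] w 0.0419 q [ 0.02  0.44 -0.51  1.96  0.28  0.82 -2.1 ]
```

Emit:
play_rows([
  [0, 0, 1.5, 0, 0, 0, 220],
  [0, 0, 1.5, 0, 0, 0, 220],
  [0, 0, 1.5, 0, 0, 0, 220],
  [0, 0, 1, 0, 0, 0, 220],
])

```text
clock: 8.05
tcp_pos: [0.5168, 0.1458, 0.0785]
orientation: [-3.136, -0.183, -0.0]
contact_force: [-1.3, -0.5, 4.1]
grip_width: 0.042
```

```bash
python3 go.py 0.517 0.146 0.0605
python3 - <<'E'
from h import *
from bench import grab_frame
for n in ("side",):
    f=grab_frame(n);cv2.imwrite(f'pics/{n}7.png',cv2.resize(f['color'][120:370,160:400],None,fx=2.2,fy=2.2))
E
```

```text
t 8.05 tcp [0.5168 0.1458 0.0785] d_tool_mm [ 0.3 -0.2 18. ]
turn [-0.001 -0.    -0.058] F [-1.3 -0.5  4.1] w 0.042 q [ 0.01  0.44 -0.5   1.96  0.29  0.81 -2.1 ]
```

View pics/side7.png

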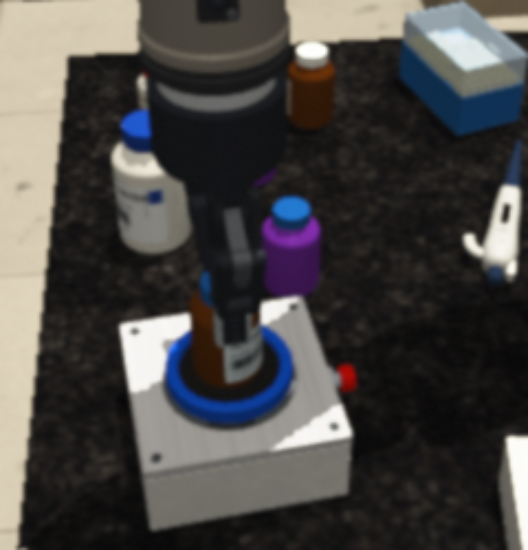

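The bottle stands in the recess at about (228,375) with the contact force rising, and the platform is still up. Now pressing at about 25 mm/s.

Emit:
play_rows([
  [0, 0, 2.5, 0, 0, 0, 220],
  [0, 0, 2.5, 0, 0, 0, 220],
  [0, 0, 2.5, 0, 0, 0, 220],
  [0, 0, 2.5, 0, 0, 0, 220],
])

```text
clock: 8.5
tcp_pos: [0.5177, 0.1459, 0.0718]
orientation: [3.135, 0.182, 0.004]
contact_force: [-4.6, -2.2, 10.1]
grip_width: 0.0415
```

```bash
python3 go.py 0.517 0.146 0.0595
```

```text
t 8.5 tcp [0.5177 0.1459 0.0718] d_tool_mm [-0.7 -0.1 12.3]
turn [ 0.001 -0.002 -0.058] F [-4.6 -2.2 10.1] w 0.0415 q [ 0.01  0.45 -0.5   1.97  0.3   0.79 -2.11]
```

Emit:
play_rows([
  [-0.5, 0, 3.5, 0, 0, 0, 220],
  [0, 0, 3.5, 0, 0, 0, 220],
  [0, 0, 3.5, 0, 0, 0, 220],
  [0, 0, 3, 0, 0, 0, 220],
])

```text
clock: 8.9
tcp_pos: [0.5173, 0.1459, 0.0606]
orientation: [3.134, 0.182, 0.005]
contact_force: [-3.1, -1.4, 8.4]
grip_width: 0.0417
```

```bash
python3 go.py 0.517 0.146 0.0595
```

```text
t 8.9 tcp [0.5173 0.1459 0.0606] d_tool_mm [-0.3 -0.2  1.1]
turn [ 0.003 -0.003 -0.059] F [-3.1 -1.4  8.4] w 0.0417 q [-0.    0.47 -0.49  1.97  0.31  0.77 -2.13]
```

Emit:
play_rows([
  [0, 0, 1.5, 0, 0, 0, 220],
  [0, 0, 1, 0, 0, 0, 220],
  [0, 0, 0.5, 0, 0, 0, 220],
  [0, 0, 0.5, 0, 0, 0, 220],
  [0, 0, 0.5, 0, 0, 0, 220],
])

```text
clock: 9.4
tcp_pos: [0.5175, 0.1459, 0.0596]
orientation: [3.132, 0.182, 0.007]
contact_force: [-3.0, -1.1, 7.8]
grip_width: 0.0417
```

```bash
python3 go.py 0.517 0.146 0.0595
python3 - <<'E'
from h import *
from bench import grab_frame
for n in ("side",):
    f=grab_frame(n);cv2.imwrite(f'pics/{n}8.png',cv2.resize(f['color'][120:370,160:400],None,fx=2.2,fy=2.2))
E
```

```text
t 9.4 tcp [0.5175 0.1459 0.0596] d_tool_mm [-0.4 -0.1  0.1]
turn [ 0.005 -0.004 -0.059] F [-3.  -1.1  7.8] w 0.0417 q [-0.01  0.47 -0.49  1.98  0.32  0.77 -2.13]
```

View pics/side8.png

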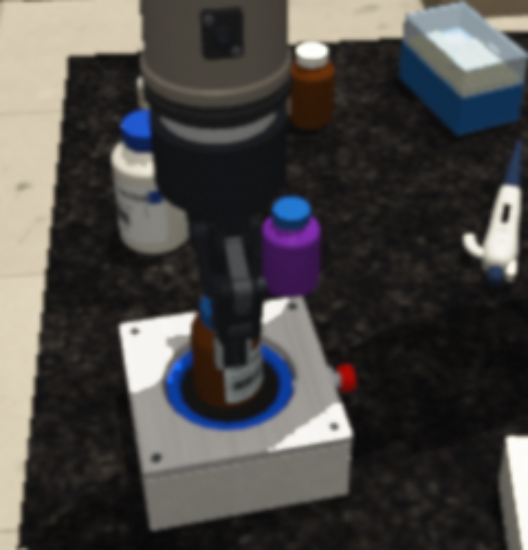

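The platform rim is now below the deck, at about (230,380). I'll hold a little longer, then ease up to where the catch should carry the load.

Emit:
play_rows([
  [0, 0, 1, 0, 0, 0, 220],
  [0, 0, 1, 0, 0, 0, 220],
  [0, 0, 0.5, 0, 0, 0, 220],
  [0, 0, 0.5, 0, 0, 0, 220],
  [0, 0, 0.5, 0, 0, 0, 220],
])

```text
clock: 9.95
tcp_pos: [0.5175, 0.1459, 0.0595]
orientation: [3.13, 0.181, 0.008]
contact_force: [-3.2, -1.6, 8.5]
grip_width: 0.0417
```

Emit:
play_rows([
  [0, 0, -1.5, 0, 0, 0, 220],
  [0, 0, -1.5, 0, 0, 0, 220],
  [0, 0, -1.5, 0, 0, 0, 220],
])

```text
clock: 10.25
tcp_pos: [0.5173, 0.1459, 0.0657]
orientation: [3.129, 0.181, 0.008]
contact_force: [-0.1, 0.8, -1.6]
grip_width: 0.0415
```

```bash
python3 go.py 0.517 0.146 0.0655
```

```text
t 10.25 tcp [0.5173 0.1459 0.0657] d_tool_mm [-0.3 -0.1  0.2]
turn [ 0.008 -0.005 -0.059] F [-0.1  0.8 -1.6] w 0.0415 q [-0.01  0.46 -0.49  1.97  0.31  0.78 -2.13]
```

With the arm 6 mm higher the upward force has gone and the arm carries the bottle's weight again, so the catch is holding. Releasing.

Emit:
play_rows([
  [0, 0, 0.6, 0, 0, 0, 220],
  [0, 0, 0, 0, 0, 0, 150],
  [0, 0, 0, 0, 0, 0, 110],
  [0, 0, 0, 0, 0, 0, 60],
  [0, 0, 0, 0, 0, 0, 0],
])

```text
clock: 10.75
tcp_pos: [0.5177, 0.1462, 0.0648]
orientation: [3.129, 0.181, 0.01]
contact_force: [0.5, -0.3, -0.4]
grip_width: 0.0758
```

Emit:
play_rows([
  [0, 0, 0, 0, 0, 0, 0],
  [0, 0, 0, 0, 0, 0, 0],
])

```text
clock: 10.95
tcp_pos: [0.5177, 0.1462, 0.0646]
orientation: [3.129, 0.182, 0.009]
contact_force: [-0.6, -0.7, 0.1]
grip_width: 0.0852
```

```bash
python3 go.py 0.517 0.146 0.2
python3 - <<'E'
from h import *
from bench import grab_frame
for n in ("side",):
    f=grab_frame(n);cv2.imwrite(f'pics/{n}9.png',cv2.resize(f['color'][120:370,160:400],None,fx=2.2,fy=2.2))
E
```

```text
t 10.95 tcp [0.5177 0.1462 0.0646] d_tool_mm [   0.     1.2 -135.4]
turn [ 0.007 -0.005 -0.059] F [-0.6 -0.7  0.1] w 0.0852 q [-0.01  0.46 -0.49  1.97  0.31  0.78 -2.13]
```

View pics/side9.png

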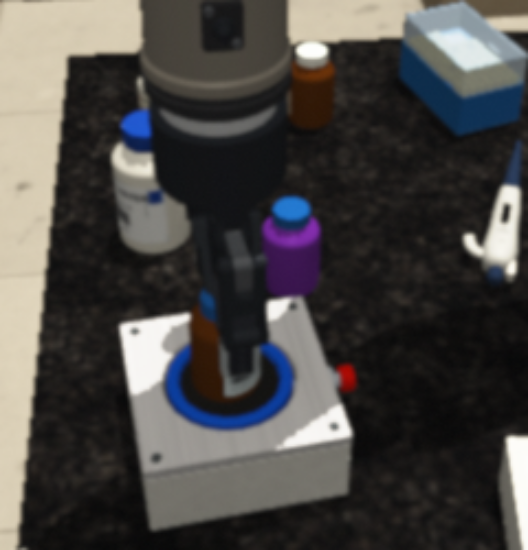

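The rim is level with the deck, at about (230,380), and the bottle stands free of the opened fingers. Retreating straight up.

Emit:
play_rows([
  [0, 0, -15, 0, 0, 0, 0],
  [0, 0, -30, 0, 0, 0, 0],
  [0, 0, -40, 0, 0, 0, 0],
  [0, 0, -40, 0, 0, 0, 0],
  [0, 0, -20, 0, 0, 0, 0],
])

```text
clock: 11.5
tcp_pos: [0.5142, 0.1471, 0.2153]
orientation: [3.129, 0.184, -0.001]
contact_force: [0.6, -0.3, -0.0]
grip_width: 0.0856
```

Emit:
play_rows([
  [0, 0, -20, 0, 0, 0, 0],
  [-30, 0, -10, 0, 0, 0, 0],
  [-30, 0, 0, 0, 0, 0, 0],
  [0, 0, 0, 0, 0, 0, 0],
  [0, 0, 0, 0, 0, 0, 0],
])

```text
clock: 12.0
tcp_pos: [0.4553, 0.1425, 0.2569]
orientation: [3.132, 0.187, 0.021]
contact_force: [0.5, -0.1, -0.0]
grip_width: 0.0855
```

```bash
python3 go.py 0.517 0.146 0.2
python3 - <<'E'
from h import *
from bench import grab_frame
for n in ("side","wrist"):
    f=grab_frame(n);cv2.imwrite(f'pics/{n}10.png',f['color'] if n=="wrist" else cv2.resize(f['color'][120:370,160:400],None,fx=2.2,fy=2.2))
    for s,c,m in blobs(f,(88,100,60),(122,255,255),150):
        p=cloud(f,m);z=np.percentile(p[:,2],90);q=p[p[:,2]>z-.003]; print(n,s.tolist(),c.round(1),"z90",z.round(4),((q.min(0)+q.max(0))/2).round(4))
E
```

```text
t 12.0 tcp [0.4553 0.1425 0.2569] d_tool_mm [60.9  3.6 57.8]
turn [ 0.006 -0.013 -0.056] F [ 0.5 -0.1 -0. ] w 0.0855 q [ 0.1   0.12 -0.58  1.91  0.08  1.12 -1.97]
side [342, 139, 56, 42, 910] [368.7 164.1] z90 0.036 [ 0.2612 -0.258   0.0386]
side [266, 162, 16, 13, 177] [273.3 167.9] z90 0.0752 [ 0.4785 -0.1605  0.0742]
side [214, 169, 24, 20, 369] [225.9 178.6] z90 0.1124 [ 0.5672 -0.0819  0.1115]
side [283, 209, 19, 15, 235] [292.  215.8] z90 0.0754 [ 0.4587 -0.0083  0.0747]
side [250, 246, 23, 21, 372] [260.9 255.7] z90 0.1342 [0.5183 0.1465 0.1336]
side [235, 274, 59, 41, 781] [264.8 297.3] z90 0.0614 [0.5169 0.1518 0.0798]
side [501, 392, 59, 13, 529] [524.6 398.4] z90 0.1959 [0.2942 0.421  0.1954]
wrist [528, 71, 32, 47, 1149] [546.2  95.6] z90 0.1143 [ 0.5659 -0.0798  0.1136]
wrist [245, 74, 82, 85, 2241] [285.8 115.5] z90 0.0629 [0.5159 0.1457 0.0622]
wrist [271, 102, 35, 36, 947] [287.8 119.7] z90 0.1363 [0.5178 0.1447 0.1355]
wrist [411, 178, 28, 28, 584] [424.2 192.2] z90 0.0774 [ 0.4577 -0.0103  0.0765]
```

View pics/side10.png

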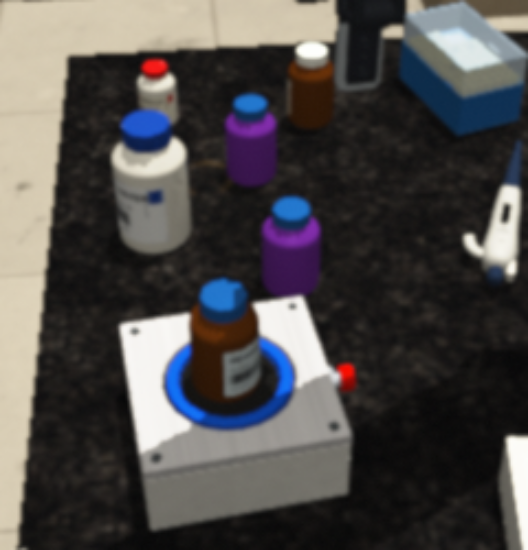

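View pics/wrist10.png

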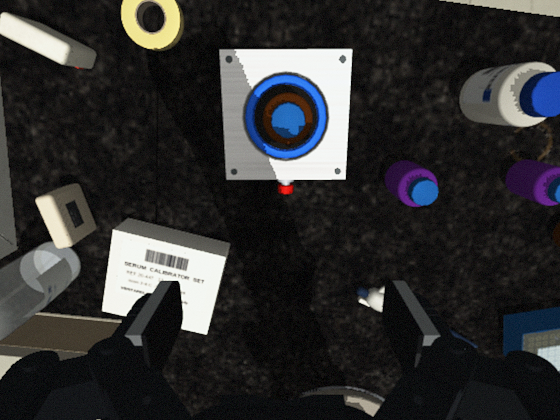

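The bottle stands upright and centred in the ring (cap at (288,120) in the wrist view). The rim is at z ≈ 0.062, level with the deck, and the cap top is at ≈ 0.136. The other bottles are where they were.

```bash
python3 -c "
from bench import r
print(r.hand_in())"
```

```text
the job is handed in; nothing more can be done
None
```

The brown bottle with the blue cap is loaded in the lift and the catch is holding the platform down. I handed the job in at about 12 s of the 42 s allowed; the hand-in itself gave no verdict.

- **Loading:** I gripped the bottle by its body and stood it on the raised platform. I pressed it about 21 mm down, held it there for about a second and eased up. At the caught height the spring force was gone, so I released and backed away.
- **First grasp failed:** I gripped too high and the jaws slid up off the shoulder, closing to 28 mm with a brief 33 N on the wrist. I opened, went 15 mm lower and gripped the full-width body. The bottle had not shifted measurably.
- **Final position:** The rim is at z ≈ 0.062 m, level with the deck, and the cap top is at about 0.136 m, which fits the platform being about 15 mm down. The bottle is upright and within about 2 mm of the platform centre.
- **Other bottles:** None looked moved in the final side view. I re-measured only the large white one, and it agreed with the start to about 3 mm. The small white bottle and the white-capped brown one I judged by eye.
- **Robot:** It touches nothing, with about zero wrist force.

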